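Size a book on the double-ended sizing rail for its box

ROBOT

A 6-joint arm with a two-finger parallel gripper is mounted at the origin on a cart in front of the work surface, level with it; the furniture and walls round the work are solid. World frame = base frame: x ahead of the robot, y to its left, z up, the work surface at z = 0. Lengths are in m, angles in rad, forces in N, time in s.
With the tool pointing down it reaches from about 0.375 to 0.9 m from the base axis. Payload 3.1 kg.
Tool frame: the origin (TCP) lies midway between the tips of the shut fingers; the grasp point (between the pads) lies 19 mm behind it; z points along the fingers, y is the line along which they close (so a half turn about z gives the same grasp; the last joint's range is limited). The gripper opens to 87 mm and grips with 3 to 60 N. Pads are 19 mm wide; open, the fingers measure 117 mm over their backs; the gripper's body (75 mm by 190 mm) begins 51 mm behind the grasp point.
Start: joints at [1.121, 0.527, 1.433, -0, 1.181, -0.178], TCP at [0.168, 0.602, 0.223] pointing down, gripper open.
Joint ranges: [-3.08, 3.08], [-0.75, 2.2], [0.22, 2.44], [-1.43, 4.57], [0, 2.65], [-2.85, 2.85]. Speed limits (rad/s): [2.79, 2.79, 3.14, 3.14, 3.14, 3.14].

INTERFACE

Orientations are given as a unit quaternion [x, y, z, w].
In Python, from rig import status, imaging, order gives the robot as it stands.
- The arm moves only by the tool arm_command, never from a script. Its argument "deltas" is one flat list of numbers, 5 for each row, row after row: the opening, from -1 (shut) to 1 (fully open), so that 0 is half open, then the shift along the tool's x, y, z in m, then the turn about the tool's z in rad. In form: [gripper, tx, ty, tz, roll, gripper, tx, ty, tz, roll, ...]. A call has 1 to 12 rows; each row shifts and turns the commanded pose from where the row before left it, along the tool's axes as they then stand; what a row does not reach is not made up. A row lasts 1/8 s, in which the tool goes at most 62.5 mm and 10.7 degrees, less where a joint would pass 70% of its speed; a pose out of reach is approached as far as the arm can. A call with a gripper value outside its range is refused whole. The fingers move at their own pace and stop on an object; "newtons" is the grip in N (left out, the last holds). Time passes only in rows, so rows that do not move let the fingers close. It gives the time, the measured TCP pose, the force, the opening and the grip force at its end, in the units of the state.
- status.get_obs(): the state, without advancing time (a new reading comes with each control period).
- imaging.camera(name): name is "scene" or "top" or "wrist"; returns (picture, depth): 420x560x3 uint8, red, green, blue; 420x560 float32, m along the optical axis (not along the pixel's ray), 0 where there is no reading.
- imaging.camera_params(name): a dict with "intrinsics" (3x3 intrinsics, pixels), "camera_from_world" (4x4, takes a point from world to camera coordinates). Camera axes: x right, y up, looking along -z (the intrinsics and any distortion apply to the point x, -y, -z); pixel columns grow to the right and rows downward; lengths in m; the calibration is good to about 2 mm. A picture is of the moment at which its call begins: read the wrist's pose just before it. camera_params takes no time and is no camera call; for the wrist camera it gives the pose at the moment of the call.
- order.hand_in(): hands the job in; it is judged then, once.
The state is a dict: "time": time; "q": joint angles; "joint_velocities": joint speeds; "joint_torque": joint torques, N m; "position": TCP position; "tool_rot": TCP orientation; "ft_force": force on the tool from outside, world axes, zero at the start; "moment": the same for the moment, N m; "grip_width": finger opening in m; "grip_force": force on a finger pad.
Only numpy, scipy, OpenCV 4.12 (cv2) and the standard library are available. Lean on these libraries where they do the work, as an engineer would, in place of code of your own. Each camera call takes 0.05 s, during which the arm holds its last target. There are 200 camera calls.

TASK

Size the standing book for its protective box on the sizing rail: stand it on the board in the left bay with its width along the rail, slide the left stop in until it holds the book snug and square against the steel blade in the middle, then back that stop off by about 5 mm for clearance. Then turn the book a quarter turn, stand it in the right bay with its thickness along the rail, bring the right stop snug in the same way and back it off by about 5 mm. Leave both stops there and the book standing upright between the blade and the right stop; do not crush the book, let it topple or disturb the candle holder, the rubber stamp or the flat tin.

Things in the scene. Friction and masses are not known exactly. Their poses are not given: they have to be found in the camera images.
- book_center (a point): centre (70 mm up) of the small bound book, the only one standing on the desk: 102 mm wide (spine to fore-edge), 21 mm thick, 140 mm tall, about 0.2 kg. x: along the width, spine to fore-edge; y: through the thickness; z: up. Grip it across the thickness near its top, above the blade. Either cover, and spine or fore-edge, may face the blade.
- gauge: sizing rail, fixed to the table: dark wooden board 12 mm thick with an aluminium rail along its back. Origin on the table, under the blade's middle. x: across the board toward the rail; y: along the rail toward the left bay; z: up. Board x -70 to +95 mm, y -185 to +255 mm; free to stand things on from x -70 to +55 mm. Left bay (y > 0) takes the width, right bay (y < 0) the thickness.
- blade (a point): foot of the fixed upright steel blade in the middle of the gauge, on the board's upper face (12 mm above the table); axes as the gauge's. The blade is 5 mm thick (faces at y = +2.5 and -2.5 mm), spans x -52 to +60 mm and stands 64 mm above the board.
- stop_left_knob (a point): grip point, 93 mm above the table, on the round black upright handle (19 mm across, top at 112 mm) of the left stop; it stands on a carriage (top at 45 mm) over the rail, at x = 78 mm of the gauge. The stop's flat steel face lies 54 mm nearer the blade than the handle's axis, spans x -51 to +59 mm of the gauge and 14 to 70 mm above the table. Axes as the gauge's.
- stop_right_knob (a point): the same grip point on the equal handle of the right stop, mirrored: its face lies 54 mm nearer the blade (toward +y) than the handle's axis. Axes as the gauge's.
- stop_left (a joint): opening in m between the left stop's face and the blade's left face, 0 to 0.150; grows as the stop slides away from the blade (+y of the gauge). Slides with about 1.5 N friction and stays where it is left; it may start too far in for the book to fit.
- stop_right (a joint): opening in m between the right stop's face and the blade's right face, 0 to 0.090; grows as the stop slides away from the blade (-y of the gauge). About 1.5 N friction; stays where it is left.
- candle: bystander: brass candle holder with a ring handle and a white candle, 96 x 120 x 85 mm, origin at its underside; leave it alone
- rubber_stamp: bystander: rubber stamp on its 26 x 56 mm wooden base, with a dark turned handle, 70 mm tall, origin at its underside; leave it alone
- tin: bystander: flat oblong green tin, 50 x 74 x 21 mm, lying behind the gauge, origin at its underside; leave it alone

How it is judged:
On the way, in this order (a step that is already met when the one before it is completed fails the run):
1. the book stands in the left bay with its width along the rail, held snug and square between the blade and the left stop (value of joint stop_left between 0.098 and 0.1045 m and angle between the x axis of book_center and the y axis of blade, either way round below 0.05 rad and y of book_center in the frame of blade between 0.045 and 0.06 m and x of book_center in the frame of blade between -0.05 and 0.05 m and angle between book_center's own z axis and vertical below 0.06 rad and z of book_center in the frame of blade between 0.066 and 0.075 m), for 0.1 s.
2. the book, turned a quarter turn, stands in the right bay with its thickness along the rail, held snug and square between the blade and the right stop (value of joint stop_right between 0.017 and 0.0235 m and angle between the y axis of book_center and the y axis of blade, either way round below 0.06 rad and y of book_center in the frame of blade between -0.018 and -0.008 m and x of book_center in the frame of blade between -0.04 and 0.04 m and angle between book_center's own z axis and vertical below 0.06 rad and z of book_center in the frame of blade between 0.066 and 0.075 m), for 0.1 s.
At the end, for the whole second after the job is handed in: Left stop 2 to 9 mm wider open than the book's 102 mm width, right stop 2 to 9 mm wider than its 21 mm thickness; the book at rest, upright (within 5 degrees) on the board between blade and right stop, thickness along the rail, its middle within 45 mm of the blade's middle (value of joint stop_left between 0.104 and 0.111 m and value of joint stop_right between 0.023 and 0.03 m and angle between the y axis of book_center and the y axis of blade, either way round below 0.25 rad and y of book_center in the frame of blade between -0.026 and -0.008 m and x of book_center in the frame of blade between -0.045 and 0.045 m and angle between book_center's own z axis and vertical below 0.09 rad and z of book_center in the frame of blade between 0.064 and 0.077 m and linear speed of book below 0.01 m/s); the robot touches nothing.
It fails at once if the candle holder, the rubber stamp or the flat tin is moved by more than 15 mm (distance of any of candle, rubber_stamp, tin from where it was at the start of the episode above 0.015 m).
It fails at once if the book topples (tilts more than 1 rad) (angle between book_center's own z axis and vertical above 1 rad).
It fails at once if a stop crushes the book (more than 80 N) (contact force between any of stop_left, stop_right and book above 80 N).
It also fails if it takes over 72 s, if anything falls off the work surface, if the arm or the gripper's body presses on something with over 40 N, if the wrist force passes 120 N, or if a joint passes its speed limit or range.

## Working session

There is one attempt and no reset: what is moved stays moved. The work goes in short steps, Python scripts to look and compute and a tool call to move; the robot and the scene stay as the last step left them, time stands still between calls to the robot, and variables do not carry over. Pictures are saved under pics/ and viewed, at most 10 in all, crops included, and the job is handed in when it is done.

Besides the shell and the picture viewer there is one more tool, called after "Call:" as name(argument=value, ...), one argument or row to a line, values as JSON. arm_command: Moves the arm, as the interface text tells. Its arguments: {"type":"object","properties":{"deltas":{"type":"array"},"newtons":{"type":"number"}},"required":["deltas"]}

```bash
mkdir -p pics; cat > h.py <<'E'
import numpy as np, cv2
from rig import status, imaging, order
def grab(n):
    p=imaging.camera_params(n); im,d=imaging.camera(n); return im,d,np.array(p["intrinsics"]),np.array(p["camera_from_world"])
def cloud(d,K,T):
    v,u=np.indices(d.shape); x=(u-K[0,2])/K[0,0]*d; y=(v-K[1,2])/K[1,1]*d
    P=np.stack([x,-y,-d,np.ones_like(d)],-1)
    return (P@np.linalg.inv(T).T)[...,:3]
E
python3 - <<'E'
from h import *
print(status.get_obs())
for n in["scene","top"]:
    im,d,K,T=grab(n); np.savez(f"{n}.npz",im=im,d=d,K=K,T=T); cv2.imwrite(f"pics/{n}.png",im[...,::-1]); print(imaging.camera_params(n).keys(), (d>0).mean(), np.linalg.inv(T)[:3,3])
E
```

```text
{'time': 0.0, 'q': array([ 1.12054995e+00,  5.28489192e-01,  1.43389261e+00, -1.56414119e-05,
        1.18138497e+00, -1.78497169e-01]), 'joint_velocities': array([-0.00208363,  0.00056983,  0.00011139, -0.00040024,  0.00136965,
       -0.00259074]), 'joint_torque': array([ 9.95518967e-04, -4.40037167e+01, -1.76589149e+01,  6.33549783e-02,
        5.83472766e-02, -1.29342466e-04]), 'position': array([0.16741327, 0.6014063 , 0.22156057]), 'tool_rot': array([ 1.35453876e-01,  9.90783057e-01, -1.03601835e-03, -3.29261533e-04]), 'ft_force': array([0.38576857, 0.35214468, 0.21687043]), 'moment': array([ 0.00665364, -0.04692345, -0.02417208]), 'grip_force': 0.0, 'grip_width': 0.08726427292552581}
dict_keys(['intrinsics', 'camera_from_world']) 0.9898171768707483 [0.14838958 0.56779502 0.44309965]
dict_keys(['intrinsics', 'camera_from_world']) 0.9959948979591837 [ 0.35753711 -0.12867969  1.09908328]
```

```bash
ls -la .
```

```text
total 3240
drwxr-xr-x  3 agent agent    4096 Dec  2 20:00 .
drwxr-xr-x 23 root  root     4096 Dec  2 20:00 ..
-rw-r--r--  1 agent agent     382 Dec  2 20:00 h.py
drwxr-xr-x  2 agent agent    4096 Dec  2 20:00 pics
-rw-r--r--  1 agent agent 1647560 Dec  2 20:00 scene.npz
-rw-r--r--  1 agent agent 1647560 Dec  2 20:00 top.npz
```

View pics/scene.png

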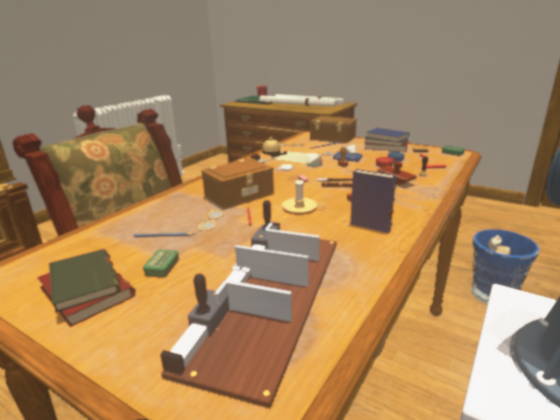

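View pics/top.png

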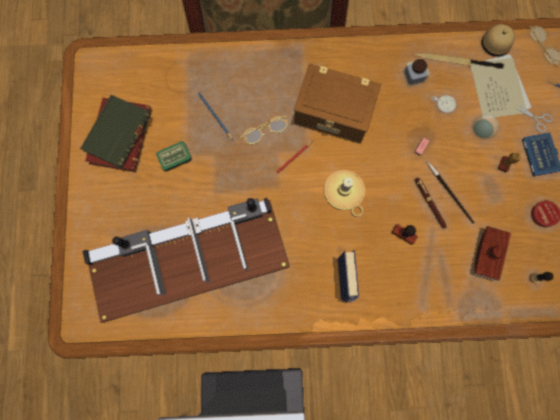

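The scene view shows the gauge in front, the left stop's knob at about (201,290), the right stop's at (267,215) and the book at (372,200). In the top view the gauge spans (85-290, 200-320), with knobs at (122,242) and (252,205), blade (195,220)-(206,280), left stop plate (147,250)-(158,293), right stop plate (235,222)-(245,268), book (347,276), stamp (405,233), candle (346,188) and tin (174,156).

```bash
python3 - <<'E'
from h import *
z=np.load("top.npz"); im,d,K,T=z["im"],z["d"],z["K"],z["T"]
P=cloud(d,K,T)
print(P[330,200],P[130,230],P[276,347],P[270,180],P[242,122],P[205,252])
def line(name,u0,u1,v0,v1,zl,zh):
    q=P[v0:v1,u0:u1].reshape(-1,3); q=q[(q[:,2]>zl)&(q[:,2]<zh)]
    c=np.median(q,0); r=cv2.minAreaRect(q[:,:2].astype(np.float32)*1000)
    (vx,vy,x,y)=cv2.fitLine(q[:,:2].astype(np.float32),cv2.DIST_HUBER,0,1e-4,1e-4).ravel()
    print(name,len(q),q[:,2].mean().round(4),"mean",q.mean(0).round(4),"ang",np.degrees(np.arctan2(vy,vx)).round(2),np.round(r[0],1),np.round(r[1],1),round(r[2],1))
line("blade",185,215,210,290,.066,.09)
line("lplate",140,165,235,300,.062,.08)
line("rplate",228,250,215,275,.062,.08)
line("lknob",105,140,230,255,.10,.125)
line("rknob",240,265,195,215,.10,.125)
line("book",330,365,245,305,.125,.16)
line("board",85,292,195,325,.005,.018)
line("stamp",390,420,220,245,.02,.08)
line("candle",320,370,165,220,.02,.1)
E
```

```text
[ 0.33365991  0.06094753 -0.00086414] [ 0.80495564 -0.01665332 -0.00240672] [ 0.42803329 -0.25686307  0.13823448] [0.46872323 0.10401745 0.00572247] [0.52457067 0.20794633 0.09438627] [ 0.58957266 -0.07052142  0.10547515]
blade 179 0.0734 mean [0.5053 0.0542 0.0734] ang 14.09 [506.8  55. ] [141.4   5.6] 14.0
lplate 188 0.0677 mean [0.4736 0.1518 0.0677] ang 14.98 [471.  151.1] [115.5  18. ] 20.5
rplate 189 0.0679 mean [ 0.5268 -0.0362  0.0679] ang 11.1 [518.8 -36.2] [ 32.7 116.7] 88.3
lknob 67 0.107 mean [0.5266 0.2157 0.107 ] ang 80.8 [527.7 216.9] [19.3 17.1] 85.3
rknob 60 0.1072 mean [ 0.5959 -0.0677  0.1072] ang -13.53 [597.1 -67.6] [15.1 18.2] 87.9
book 530 0.1361 mean [ 0.4302 -0.266   0.1361] ang 0.54 [ 430.  -266.3] [98.7 21.7] 0.8
board 10565 0.0105 mean [0.4748 0.0854 0.0105] ang -76.16 [488.6  83.9] [236.3 452. ] 4.5
stamp 129 0.0601 mean [ 0.5259 -0.4107  0.0601] ang 3.76 [ 531.9 -410.5] [34.9 24.4] 27.6
candle 179 0.0529 mean [ 0.6358 -0.2808  0.0529] ang 54.17 [ 636.7 -282.3] [28.6 25.4] 80.9
```

Call:
arm_command(
  deltas=[1, 0, 0, -0.01, -0.171, 1, 0, 0, -0.01, -0.171, 1, 0, 0, -0.01, -0.171, 1, -0.022, -0.057, -0.011, 0, 1, -0.022, -0.057, -0.011, 0, 1, -0.022, -0.057, -0.011, 0, 1, -0.022, -0.057, -0.011, 0, 1, -0.022, -0.057, -0.011, 0, 1, -0.022, -0.057, -0.011, 0, 1, -0.022, -0.057, -0.011, 0, 1, -0.022, -0.057, -0.011, 0, 1, -0.022, -0.057, -0.011, 0],
)

```text
time: 1.6
position: [0.4832, 0.1494, 0.3517]
tool_rot: [-0.12, 0.993, 0.0, -0.0]
ft_force: [0.5, 0.2, -0.0]
grip_width: 0.0866
grip_force: 0.0
```

```bash
cat >> h.py <<'E'
def psi():
    from scipy.spatial.transform import Rotation as R
    m=R.from_quat(status.get_obs()["tool_rot"]).as_matrix(); return np.arctan2(m[1,1],m[0,1])
def go(target,ang=None,base=None):
    "tool-frame shift after rolling to ang"
    o=status.get_obs(); p=psi(); a=p if ang is None else ang
    dlt=np.array(target)-o["position"]; x=np.array([-np.sin(a),np.cos(a)]); y=np.array([np.cos(a),np.sin(a)])
    print("t",round(o["time"],2),"pos",o["position"].round(4),"psi",round(p,4),"roll",round(-(a-p),4),"t",(x@dlt[:2]).round(4),(y@dlt[:2]).round(4),(-dlt[2]).round(4),"f",o["ft_force"].round(1),"w",round(o["grip_width"],4))
E
python3 - <<'E'
from h import *
import time
im,d,K,T=grab("wrist"); np.savez("w1.npz",im=im,d=d,K=K,T=T); cv2.imwrite("pics/w1.png",im[...,::-1]); print(np.linalg.inv(T)[:3,3])
go([.527,.216,.074])
P=cloud(d,K,T); print(status.get_obs()["q"])
E
```

```text
[0.40959493 0.13131328 0.51413443]
t 1.65 pos [0.4893 0.143  0.3532] psi 1.8066 roll -0.0 t -0.0537 0.0622 0.2792 f [ 4.5 -3.4  1.5] w 0.0872
[ 0.06904293  0.22960965  1.53711043 -0.006941    1.36770282 -1.73617093]
```

View pics/w1.png

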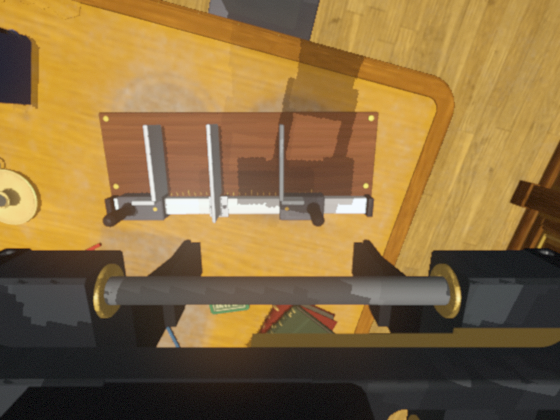

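The wrist view shows the whole gauge: board from (100,112) to (378,112), the left stop's plate at x≈282 px with knob at (317,213), blade at (213,125-220), right stop plate at (150,125-195) with knob at (118,213).

```bash
python3 - <<'E'
from h import *
im,d,K,T=grab("wrist")
np.savez("w2.npz",im=im,d=d,K=K,T=T)
Ti=np.linalg.inv(T)
def ray(u,v,z):
    u,v=np.atleast_1d(u,v); D=np.stack([(u-K[0,2])/K[0,0],-(v-K[1,2])/K[1,1],-np.ones_like(u,float)],-1)@Ti[:3,:3].T
    c=Ti[:3,3]; return (c+D*((z-c[2])/D[:,2])[:,None])[:,:2]
P=cloud(d,K,T)
S=P[...,2]; roi=np.zeros(S.shape,bool); roi[60:235,60:400]=1
print("desk z",np.median(S[80:100,150:200]),"board z",np.median(S[120:160,230:265]))
# front and side edges of board via colour gradient
hsv=cv2.cvtColor(im,cv2.COLOR_RGB2HSV)
g=cv2.GaussianBlur(im[...,0],(3,3),0).astype(float)
def sub(prof,sgn):
    gr=sgn*np.diff(prof); i=int(np.argmax(gr)); 
    a,b,c=gr[max(i-1,0)],gr[i],gr[min(i+1,len(gr)-1)]; den=a-2*b+c
    return i+.5+(0 if den==0 else .5*(a-c)/den)
def fit(pts):
    pts=np.array(pts,np.float32); vx,vy,x,y=cv2.fitLine(pts,cv2.DIST_HUBER,0,1e-5,1e-5).ravel()
    r=np.abs((pts-[x,y])@[-vy,vx]); return np.array([x,y]),np.array([vx,vy]),np.median(r)
fr=[(u,100+sub(g[100:125,u],-1)) for u in range(110,270,3)]
W=ray(*np.array(fr).T,.012); c,v,r=fit(W); print("front",c,np.degrees(np.arctan2(v[1],v[0])),r)
rr=[(90+sub(g[vv,90:115],-1),vv) for vv in range(122,190,3)]
W=ray(*np.array(rr).T,.012); c2,v2,r2=fit(W); print("right end",c2,np.degrees(np.arctan2(v2[1],v2[0])),r2)
lr=[(360+sub(g[vv,360:395],1),vv) for vv in range(122,190,3)]
W=ray(*np.array(lr).T,.012); c3,v3,r3=fit(W); print("left end",c3,np.degrees(np.arctan2(v3[1],v3[0])),r3)
for nm,u0,u1,v0,v1,zl,zh in [("blade",205,225,118,225,.07,.085),("lpl",272,290,118,200,.062,.078),("rpl",138,170,118,200,.062,.078),("lk",295,330,190,230,.103,.125),("rk",95,140,190,235,.103,.125)]:
    q=P[v0:v1,u0:u1].reshape(-1,3); q=q[(q[:,2]>zl)&(q[:,2]<zh)]; c_,v_,r_=fit(q[:,:2]); print(nm,len(q),q.mean(0).round(4),np.degrees(np.arctan2(v_[1],v_[0])).round(2),np.round(cv2.minAreaRect(q[:,:2].astype(np.float32)*1000)[:2],1).tolist() if 0 else (q[:,:2].min(0).round(4),q[:,:2].max(0).round(4)))
# origin from edges
a=np.arctan2(*(v[::-1]*np.sign(v[1]))) -np.pi/2; ex=np.array([np.cos(a),np.sin(a)]); ey=np.array([-ex[1],ex[0]])
print("yaw",np.degrees(a),"x0",ex@c+.07,"y0",ey@c2+.185,ey@c3-.255)
go([.527,.216,.074])
E
```

```text
desk z 1.0659039744675969e-05 board z 0.012396222527782608
front [ 0.4340829  -0.01838096] -76.090935 0.00017047803
right end [ 0.514192  -0.1302372] 13.913583 0.00016686511
left end [0.43996334 0.30250448] 13.781521 8.941864e-05
blade 405 [0.5045 0.0572 0.0756] 13.94 (array([0.4383, 0.0387]), array([0.5769, 0.0765]))
lpl 310 [0.4683 0.1519 0.0702] 14.33 (array([0.4148, 0.1368]), array([0.526 , 0.1683]))
rpl 535 [ 0.522  -0.033   0.0687] 11.51 (array([ 0.4604, -0.0516]), array([ 0.5785, -0.0171]))
lk 125 [0.5262 0.2177 0.1095] -3.25 (array([0.5182, 0.2104]), array([0.5359, 0.2267]))
rk 143 [ 0.5959 -0.0626  0.1092] 53.14 (array([ 0.5886, -0.0729]), array([ 0.6047, -0.0552]))
yaw 13.909064 x0 0.48693648 y0 -0.06502077 -0.067124516
t 1.7 pos [0.4868 0.1464 0.3524] psi 1.8048 roll -0.0 t -0.0552 0.0584 0.2784 f [0.1 1.5 0.2] w 0.0869
```

Call:
arm_command(
  deltas=[1, -0.018, 0.02, 0.04, -0.009, 1, -0.018, 0.02, 0.04, 0, 1, -0.019, 0.021, 0.04, 0, 1, 0, 0, 0.02, 0, 1, 0, 0, 0.02, 0, 1, 0, 0, 0, 0, 1, 0, 0, 0, 0],
)

```text
time: 2.58
position: [0.5209, 0.2242, 0.192]
tool_rot: [-0.125, 0.992, 0.0, 0.0]
ft_force: [-0.4, 0.0, 0.8]
grip_width: 0.087
grip_force: 0.0
```

```bash
python3 - <<'E'
from h import *
go([.5271,.218,.078],1.8134)
E
```

```text
t 2.58 pos [0.5209 0.2242 0.192 ] psi 1.8214 roll 0.008 t -0.0045 -0.0075 0.114 f [-0.4  0.   0.8] w 0.087
```

Call:
arm_command(
  deltas=[1, -0.0045, -0.0075, 0.03, 0.008, 1, 0, 0, 0.03, 0, 1, 0, 0, 0.03, 0, 1, 0, 0, 0.024, 0, 1, 0, 0, 0, 0, 0, 0, 0, 0, 0, -0.8, 0, 0, 0, 0, -0.8, 0, 0, 0, 0, -0.8, 0, 0, 0, 0, -0.8, 0, 0, 0, 0],
  newtons=20,
)

```text
time: 3.82
position: [0.5272, 0.2176, 0.0777]
tool_rot: [-0.121, 0.993, -0.0, 0.0]
ft_force: [-1.7, 0.3, -0.3]
grip_width: 0.0452
grip_force: 0.0
```

```bash
python3 - <<'E'
from h import *
go([.5271,.218,.078],1.8134)
E
```

```text
t 3.83 pos [0.5272 0.2176 0.0777] psi 1.8131 roll -0.0003 t 0.0 0.0004 -0.0003 f [-1.7  0.3 -0.3] w 0.0452
```

Call:
arm_command(
  deltas=[-0.9, 0, 0, 0, 0, -0.9, 0, 0, 0, 0, -0.9, 0, 0, 0, 0, -0.9, 0, 0, 0, 0],
)

```text
time: 4.32
position: [0.5271, 0.2178, 0.0775]
tool_rot: [-0.121, 0.993, 0.0, -0.0]
ft_force: [-0.2, 0.9, -0.3]
grip_width: 0.0179
grip_force: 20.0
```

```bash
python3 - <<'E'
from h import *
go([.5271,.218,.078],1.8134); print(status.get_obs()["grip_force"])
E
```

```text
t 4.33 pos [0.5271 0.2178 0.0775] psi 1.8129 roll -0.0005 t -0.0001 0.0002 -0.0005 f [-0.2  0.9 -0.3] w 0.0179
20.000190557911992
```

Call:
arm_command(
  deltas=[-0.9, 0, 0.006, 0, 0, -0.9, 0, 0.007, 0, 0, -0.9, 0, 0.007, 0, 0, -0.9, 0, 0.006, 0, 0, -0.9, 0, 0, 0, 0],
)

```text
time: 4.95
position: [0.5206, 0.244, 0.0775]
tool_rot: [-0.121, 0.993, 0.001, -0.0]
ft_force: [-0.3, 0.8, -1.4]
grip_width: 0.0178
grip_force: 20.0
```

```bash
python3 - <<'E'
from h import *
go([.5271,.218,.078],1.8134); print(status.get_obs()["grip_force"])
E
```

```text
t 4.95 pos [0.5206 0.244  0.0775] psi 1.8132 roll -0.0002 t -0.0001 -0.0268 -0.0005 f [-0.3  0.8 -1.4] w 0.0178
20.005040400428697
```

Call:
arm_command(
  deltas=[0, 0, 0, 0, 0, 0.2, 0, 0, 0, 0, 0.2, 0, 0, 0, 0, 0.4, 0, 0, -0.02, 0, 1, 0, 0, -0.055, 0, 1, 0, 0, -0.06, 0, 1, 0, 0, -0.055, 0, 1, 0, 0, 0, 0, 1, 0, 0, 0, 0],
)

```text
time: 6.08
position: [0.5203, 0.2426, 0.2673]
tool_rot: [-0.121, 0.993, -0.0, -0.0]
ft_force: [0.0, 0.7, 0.0]
grip_width: 0.0864
grip_force: 0.0
```

```bash
python3 - <<'E'
from h import *
from scipy.ndimage import label
go([.430,-.2663,.27],1.58); print(status.get_obs()["q"])
im,d,K,T=grab("top"); P=cloud(d,K,T)
q=P[195:325,85:292].reshape(-1,3); q=q[(q[:,2]>.1)&(q[:,2]<.125)&(q[:,1]>.15)]; print("lknob",len(q),q.mean(0))
cv2.imwrite("pics/t2.png",im[...,::-1])
z=np.load("top.npz"); P=cloud(z["d"],z["K"],z["T"])
q=P[240:310,325:370].reshape(-1,3); q=q[(q[:,2]>.128)&(q[:,2]<.15)].astype(np.float32)
print(cv2.minAreaRect(q[:,:2]*1000), q.mean(0))
E
```

```text
t 6.08 pos [0.5203 0.2426 0.2673] psi 1.8128 roll 0.2328 t 0.095 -0.508 -0.0027 f [0.  0.7 0. ] w 0.0864
[ 2.41721389e-01  4.09639312e-01  1.50914019e+00 -1.56437610e-05
  1.22356251e+00 -1.57106248e+00]
lknob 66 [0.52025239 0.23943692 0.10655068]
((429.98956298828125, -266.2509460449219), (98.6618881225586, 21.65684700012207), 0.8038130402565002) [ 0.43039444 -0.26611194  0.13624884]
```

Call:
arm_command(
  deltas=[1, 0, 0, 0, 0.117, 1, 0, 0, 0, 0.116, 1, 0.0105, -0.0565, 0, 0, 1, 0.0105, -0.0565, 0, 0, 1, 0.0105, -0.0565, 0, 0, 1, 0.0105, -0.0565, 0, 0, 1, 0.0105, -0.0565, 0, 0, 1, 0.0105, -0.0565, 0, 0, 1, 0.0105, -0.0565, 0, 0, 1, 0.0105, -0.0565, 0, 0, 1, 0.011, -0.056, 0, 0, 1, 0, 0, 0, 0],
)

```text
time: 7.62
position: [0.4294, -0.2695, 0.2656]
tool_rot: [-0.002, 1.0, 0.001, -0.001]
ft_force: [0.3, 0.3, 0.4]
grip_width: 0.0868
grip_force: 0.0
```

Call:
arm_command(
  deltas=[1, 0, 0, 0, 0, 1, 0, 0, 0, 0],
)

```text
time: 7.88
position: [0.4304, -0.2642, 0.2667]
tool_rot: [-0.005, 1.0, 0.001, -0.001]
ft_force: [0.3, 0.1, -1.0]
grip_width: 0.087
grip_force: 0.0
```

```bash
python3 - <<'E'
from h import *
im,d,K,T=grab("wrist"); cv2.imwrite("pics/w3.png",im[...,::-1]); P=cloud(d,K,T)
q=P.reshape(-1,3); q=q[(q[:,2]>.13)&(q[:,2]<.15)&(abs(q[:,0]-.43)<.09)&(abs(q[:,1]+.266)<.03)].astype(np.float32)
print(len(q),cv2.minAreaRect(q[:,:2]*1000), q.mean(0), q.min(0),q.max(0))
go([.430,-.2663,.103],1.58); print(status.get_obs()["q"])
E
```

```text
1958 ((431.312255859375, -264.7357177734375), (99.79560852050781, 20.6149959564209), 0.9299961924552917) [ 0.4294574  -0.2646196   0.13812675] [ 0.38140908 -0.27536485  0.13036413] [ 0.4813359  -0.25366795  0.14234984]
t 7.92 pos [ 0.4306 -0.2642  0.2671] psi 1.5821 roll 0.0021 t 0.0006 -0.0021 0.1641 f [0.3 0.8 0.2] w 0.087
[-7.72002271e-01  3.11349004e-01  1.67148398e+00  1.72929833e-04
  1.16040213e+00 -2.35416388e+00]
```

View pics/w3.png

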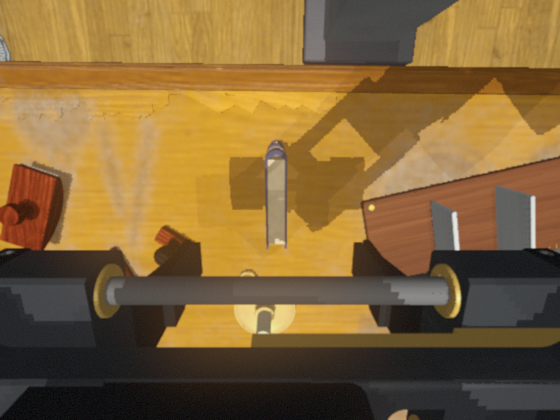

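The picture shows the book straight between the fingers: spine end at (276,150), fore-edge end at (280,247), the stamp at (170,245) well clear.

Call:
arm_command(
  deltas=[1, 0.001, -0.0005, 0.04, -0.005, 0.5, 0, 0, 0.045, 0, 0.2, 0, 0, 0.045, 0, 0.1, 0, 0, 0.034, 0, -0.2, 0, 0, 0, 0, -0.5, 0, 0, 0, 0, -0.8, 0, 0, 0, 0, -0.8, 0, 0, 0, 0, -0.8, 0, 0, 0, 0, -0.8, 0, 0, 0, 0],
  newtons=25,
)

```text
time: 9.18
position: [0.4301, -0.2665, 0.1046]
tool_rot: [-0.007, 1.0, -0.0, 0.001]
ft_force: [-0.0, 2.1, 5.6]
grip_width: 0.0205
grip_force: 24.9
```

```bash
python3 - <<'E'
from h import *
go([.431,-.2647,.103],1.587); print(status.get_obs()["grip_force"])
E
```

```text
t 9.18 pos [ 0.4301 -0.2665  0.1046] psi 1.5846 roll -0.0024 t -0.0009 0.0018 0.0016 f [-0.   2.1  5.6] w 0.0205
24.87482740340056
```

Call:
arm_command(
  deltas=[-0.9, 0, 0, -0.03, 0, -0.9, 0, 0, -0.045, 0, -0.9, 0, 0, -0.04, 0, -0.9, 0, 0, 0, 0.1, -0.9, 0, 0, 0, 0.16, -0.9, 0, 0, 0, 0.18, -0.9, 0, 0, 0, 0.18, -0.9, 0, 0, 0, 0.18, -0.9, 0, 0, 0, 0.18, -0.9, 0, 0, 0, 0.18, -0.9, 0, 0, 0, 0.182],
)

```text
time: 10.55
position: [0.4291, -0.2662, 0.2182]
tool_rot: [0.619, 0.786, -0.0, -0.001]
ft_force: [-0.1, -0.1, -2.2]
grip_width: 0.0208
grip_force: 24.9
```

Call:
arm_command(
  deltas=[-0.9, 0.02, 0.007, 0, 0, -0.9, 0.036, 0.012, 0, 0, -0.9, 0.042, 0.0145, 0, 0, -0.9, 0.042, 0.0145, 0, 0, -0.9, 0.042, 0.0145, 0, 0, -0.9, 0.042, 0.0145, 0, 0, -0.9, 0.042, 0.0145, 0, 0, -0.9, 0.036, 0.012, 0, 0, -0.9, 0.032, 0.011, 0, 0, -0.9, 0.02, 0.007, 0, 0, -0.9, 0, 0, 0, 0, -0.9, 0, 0, 0, 0],
)

```text
time: 12.05
position: [0.4615, 0.1065, 0.2184]
tool_rot: [0.615, 0.788, -0.0, -0.0]
ft_force: [1.0, -0.1, -2.2]
grip_width: 0.0209
grip_force: 24.9
```

```bash
python3 - <<'E'
from h import *
go([.4626,.1063,.118],.2426); print(status.get_obs()["grip_force"])
for n in ["scene","top"]:
    im,d,K,T=grab(n); cv2.imwrite(f"pics/{n}4.png",im[...,::-1])
P=cloud(d,K,T).reshape(-1,3)
print(status.get_obs()["q"])
im,d,K,T=grab("wrist"); cv2.imwrite("pics/w4.png",im[...,::-1])
P=cloud(d,K,T); q=P.reshape(-1,3); q=q[(q[:,2]>.235)&(q[:,2]<.27)&(np.hypot(q[:,0]-.4626,q[:,1]-.1063)<.07)].astype(np.float32)
if len(q): print(len(q),cv2.minAreaRect(q[:,:2]*1000),q.mean(0))
E
```

```text
t 12.05 pos [0.4615 0.1065 0.2184] psi 0.2452 roll 0.0026 t -0.0004 0.0011 0.1004 f [ 1.  -0.1 -2.2] w 0.0209
24.861895699020806
[-1.09734687e-02  3.31469976e-01  1.80487072e+00 -2.48553060e-04
  1.00575761e+00 -2.53931401e-01]
7085 ((459.6545104980469, 116.78387451171875), (41.4323844909668, 74.50099182128906), 30.39655876159668) [0.45849636 0.12117422 0.25242174]
```

View pics/w4.png

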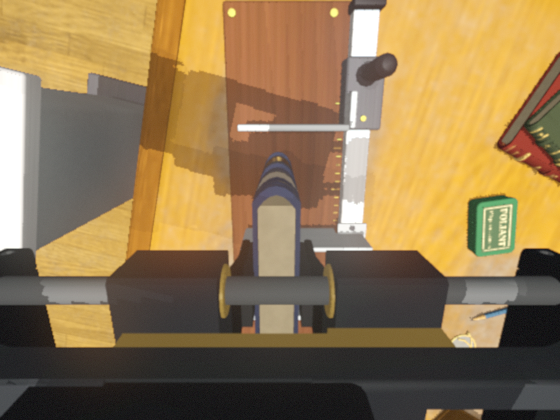

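The book hangs upright between fingers, spine at (277,165) facing the left stop's plate (240-350,128), which leaves a clear gap; the blade is at (330,245).

Call:
arm_command(
  deltas=[-0.9, 0, 0.001, 0.03, 0.0026, -0.9, 0, 0, 0.035, 0, -0.9, 0, 0, 0.023, 0, -0.9, 0, 0, 0.007, 0, -0.9, 0, 0, 0.004, 0, -0.9, 0, 0, 0, 0],
)

```text
time: 12.95
position: [0.4639, 0.1064, 0.1201]
tool_rot: [0.617, 0.787, 0.0, 0.0]
ft_force: [-0.1, -0.3, -2.2]
grip_width: 0.0207
grip_force: 24.9
```

```bash
python3 - <<'E'
from h import *
go([.4626,.1063,.1166],.2426)
E
```

```text
t 12.95 pos [0.4639 0.1064 0.1201] psi 0.2402 roll -0.0024 t 0.0002 -0.0013 0.0035 f [-0.1 -0.3 -2.2] w 0.0207
```

Call:
arm_command(
  deltas=[-0.9, 0, 0, 0.0025, -0.002, -0.9, 0, 0, 0.001, 0, -0.9, 0, 0, 0, 0],
)

```text
time: 13.32
position: [0.4638, 0.1067, 0.1166]
tool_rot: [0.616, 0.787, 0.0, 0.0]
ft_force: [-0.6, 0.7, 3.0]
grip_width: 0.0207
grip_force: 24.9
```

Call:
arm_command(
  deltas=[-0.3, 0, 0, 0, 0, 0, 0, 0, 0, 0, 0.2, 0, 0, 0, 0, 0.3, 0, 0, 0, 0, 1, 0, 0, -0.04, 0, 1, 0, 0, -0.05, 0, 1, 0, 0, -0.05, 0, 1, 0, 0, -0.02, 0],
)

```text
time: 14.32
position: [0.4647, 0.1067, 0.2792]
tool_rot: [0.616, 0.787, 0.002, 0.002]
ft_force: [-0.6, 0.3, 0.4]
grip_width: 0.0845
grip_force: 0.0
```

Call:
arm_command(
  deltas=[1, 0, 0, 0, -0.1, 1, 0.02, 0, 0, -0.18, 1, 0, 0, 0, -0.18, 1, 0, 0, 0, -0.18, 1, 0, 0, 0, -0.18, 1, 0, 0, 0, -0.18, 1, 0, 0, 0, -0.18, 1, 0, 0, 0, -0.18, 1, 0, 0, 0, -0.18, 1, 0, 0, 0, -0.03, 1, 0, 0, 0, 0],
)

```text
time: 15.7
position: [0.4565, 0.1254, 0.276]
tool_rot: [-0.119, 0.993, 0.0, -0.0]
ft_force: [1.0, -0.6, 0.3]
grip_width: 0.0868
grip_force: 0.0
```

```bash
cat >> h.py <<'E'
Y=np.radians(13.9); EX=np.array([np.cos(Y),np.sin(Y)]); EY=np.array([-EX[1],EX[0]]); O2=np.array([.4865,-.066])
def rel(p): return np.array([EX@p[:2],EY@p[:2]])-O2
def wor(x,y): return (x+O2[0])*EX+(y+O2[1])*EY
def bookpts(n,zl=.135,zh=.165):
    im,d,K,T=grab(n); P=cloud(d,K,T).reshape(-1,3); q=P[(P[:,2]>zl)&(P[:,2]<zh)]
    r=np.stack([EX@q[:,:2].T,EY@q[:,:2].T],-1)-O2
    m=(abs(r[:,0])<.08)&(r[:,1]>-.08)&(r[:,1]<.125); r=r[m].astype(np.float32)*1000
    print(n,len(r),cv2.minAreaRect(r) if len(r)>5 else "", r.min(0) if len(r) else"", r.max(0) if len(r) else "",q[m,2].mean()); return im
E
python3 - <<'E'
from h import *
go([.5206,.244,.078],1.8134)
for n in["top","wrist"]:
    im=bookpts(n); cv2.imwrite(f"pics/{n}5.png",im[...,::-1])
E
```

```text
t 15.7 pos [0.4565 0.1254 0.276 ] psi 1.8102 roll -0.0032 t -0.0907 0.0997 0.198 f [ 1.  -0.6  0.3] w 0.0868
top 214 ((-10.039250373840332, 56.042381286621094), (100.14180755615234, 21.60166358947754), 89.99417114257812) [-20.839333    5.9705467] [  0.76508397 106.113365  ] 0.14664468828051222
wrist 2382 ((-8.94715690612793, 57.557125091552734), (21.661462783813477, 99.63492584228516), 0.013954877853393555) [-19.78564   7.74209] [  1.8918643 107.374466 ] 0.1491075063994173
```

View pics/wrist5.png

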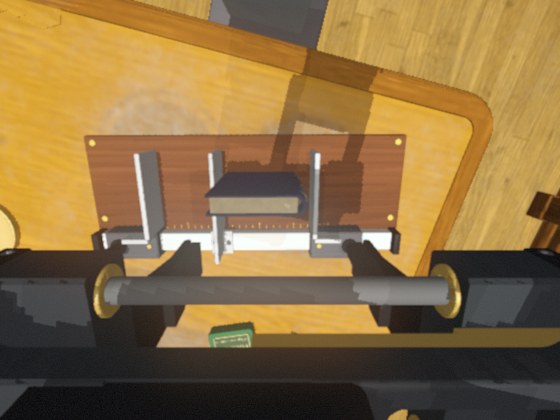

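The book stands in the left bay, square, (208-303, 172-215) between blade (216,200) and left plate (315,200).

Call:
arm_command(
  deltas=[1, -0.03, 0.033, 0, -0.003, 1, -0.035, 0.038, 0, 0, 1, -0.026, 0.029, 0.03, 0, 1, 0, 0, 0.05, 0, 1, 0, 0, 0.05, 0, 1, 0, 0, 0.04, 0, 1, 0, 0, 0.018, 0, 1, 0, 0, 0, 0, 1, 0, 0, 0, 0],
)

```text
time: 16.92
position: [0.5216, 0.2446, 0.0888]
tool_rot: [-0.122, 0.993, 0.0, 0.001]
ft_force: [0.8, -0.7, -0.8]
grip_width: 0.0872
grip_force: 0.0
```

```bash
python3 - <<'E'
from h import *
go([.5206,.244,.078],1.8134)
E
```

```text
t 16.93 pos [0.5216 0.2446 0.0888] psi 1.8149 roll 0.0015 t 0.0011 -0.0004 0.0108 f [ 0.8 -0.7 -0.8] w 0.0872
```

Call:
arm_command(
  deltas=[0.4, 0.001, 0, 0.01, 0.001, 0, 0, 0, 0, 0, -0.9, 0, 0, 0, 0, -0.9, 0, 0, 0, 0, -0.9, 0, 0, 0, 0, -0.9, 0, 0, 0, 0, -0.9, 0, 0, 0, 0, -0.9, 0, 0, 0, 0, -0.9, 0, 0, 0, 0],
  newtons=25,
)

```text
time: 18.05
position: [0.5198, 0.2442, 0.078]
tool_rot: [-0.122, 0.993, -0.0, -0.0]
ft_force: [0.2, 0.7, 0.1]
grip_width: 0.0177
grip_force: 25.0
```

```bash
python3 - <<'E'
from h import *
go([.5206,.244,.078],1.8134);p=status.get_obs()["position"];print(rel(p), rel(p)[1]-.0565,status.get_obs()["grip_force"])
E
```

```text
t 18.05 pos [0.5198 0.2442 0.078 ] psi 1.8145 roll 0.0011 t -0.0007 -0.0003 0.0 f [0.2 0.7 0.1] w 0.0177
[0.07677164 0.17813849] 0.12163849324583587 24.99733672128059
```

Push in slowly, then creep.

Call:
arm_command(
  deltas=[-0.9, 0, -0.003, 0, 0, -0.9, 0, -0.004, 0, 0, -0.9, 0, -0.004, 0, 0, -0.9, 0, -0.003, 0, 0, -0.9, 0, -0.002, 0, 0, -0.9, 0, 0, 0, 0],
)

```text
time: 18.8
position: [0.5237, 0.2285, 0.0781]
tool_rot: [-0.121, 0.993, -0.0, -0.0]
ft_force: [-0.2, 1.0, 0.4]
grip_width: 0.0177
grip_force: 25.0
```

Call:
arm_command(
  deltas=[-0.9, 0, -0.001, 0, 0, -0.9, 0, -0.001, 0, 0, -0.9, 0, -0.001, 0, 0, -0.9, 0, 0, 0, 0],
)

```text
time: 19.3
position: [0.5244, 0.2257, 0.078]
tool_rot: [-0.121, 0.993, -0.0, -0.0]
ft_force: [-0.5, 3.2, 0.4]
grip_width: 0.018
grip_force: 25.0
```

```bash
python3 - <<'E'
from h import *
go([.5206,.244,.078],1.8134);o=status.get_obs();p=o["position"];print(rel(p)[1]-.0565, EY@o["ft_force"][:2])
for n in["top"]:
    im=bookpts(n)
E
```

```text
t 19.3 pos [0.5244 0.2257 0.078 ] psi 1.8144 roll 0.001 t -0.0007 0.0187 0.0 f [-0.5  3.2  0.4] w 0.018
0.10260726319443109 3.1918934790053304
top 628 ((3.0980405807495117, 68.65157318115234), (137.06573486328125, 65.03704071044922), 57.98949432373047) [-20.7741       0.96821404] [ 57.780155 123.852295] 0.14897740996013206
```

Call:
arm_command(
  deltas=[-0.9, 0, -0.0005, 0, 0, -0.9, 0, -0.0005, 0, 0, -0.9, 0, 0, 0, 0],
)

```text
time: 19.73
position: [0.5246, 0.225, 0.0781]
tool_rot: [-0.121, 0.993, 0.0, 0.0]
ft_force: [-1.0, 5.0, 0.5]
grip_width: 0.0177
grip_force: 25.0
```

Call:
arm_command(
  deltas=[-0.9, 0, -0.001, 0, 0, -0.9, 0, 0, 0, 0, -0.9, 0, 0, 0, 0],
)

```text
time: 20.1
position: [0.5246, 0.225, 0.0781]
tool_rot: [-0.121, 0.993, 0.001, -0.0]
ft_force: [-0.7, 7.4, -0.2]
grip_width: 0.018
grip_force: 25.0
```

```bash
python3 - <<'E'
from h import *
o=status.get_obs();p=o["position"];print(p,rel(p)[1]-.0565, EY@o["ft_force"][:2])
z=np.load("top.npz")
im,d,K,T=grab("top"); P=cloud(d,K,T).reshape(-1,3); q=P[(P[:,2]>.135)&(P[:,2]<.16)]
r=np.array([rel(p) for p in q]); m=(r[:,0]>-.06)&(r[:,0]<.03)&(r[:,1]>-.02)&(r[:,1]<.09); r=(r[m]*1000).astype(np.float32); print(len(r),cv2.minAreaRect(r),r.min(0),r.max(0))
cv2.imwrite("pics/t6.png",cv2.resize(im[170:330,60:320,::-1],None,fx=3,fy=3))
E
```

```text
[0.52461655 0.22498254 0.07805687] 0.10186664820790325 7.362710802049867
526 ((-9.637739181518555, 44.84839630126953), (90.08380126953125, 21.976123809814453), 89.94390106201172) [-20.64164    -0.2024097] [ 1.355339 89.89224 ]
```

View pics/t6.png

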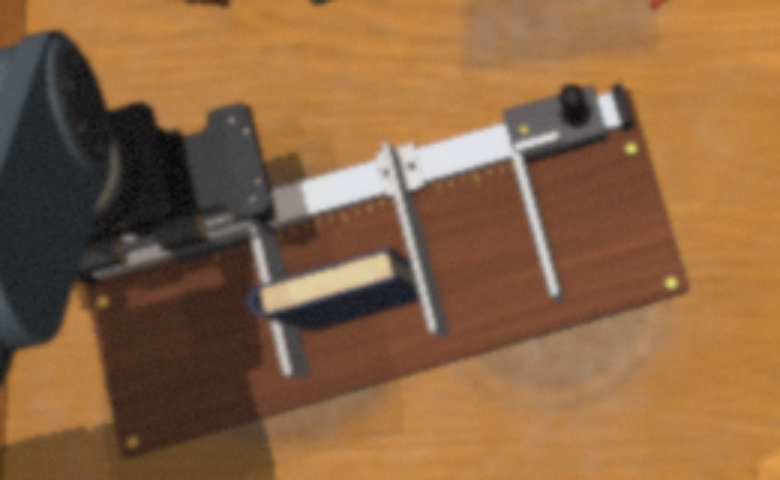

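The crop shows the book clamped between blade (415,240) and left plate (275,300); force rose with no motion, so it is snug.

Call:
arm_command(
  deltas=[-0.9, 0, 0.002, 0, 0, -0.9, 0, 0.002, 0, 0, -0.9, 0, 0.002, 0, 0, -0.9, 0, 0.001, 0, 0, -0.9, 0, 0, 0, 0, -0.9, 0, 0, 0, 0],
)

```text
time: 20.9
position: [0.5233, 0.2305, 0.0781]
tool_rot: [-0.122, 0.993, -0.0, 0.0]
ft_force: [-1.1, -1.5, -0.2]
grip_width: 0.0177
grip_force: 25.0
```

```bash
python3 - <<'E'
from h import *
o=status.get_obs();p=o["position"];print(p,rel(p)[1]-.0565, EY@o["ft_force"][:2])
E
```

```text
[0.52326594 0.23051432 0.07806689] 0.10756089298190569 -1.1578541859238791
```

Call:
arm_command(
  deltas=[-0.5, 0, 0, 0, 0, 0, 0, 0, 0, 0, 0.2, 0, 0, 0, 0, 0.3, 0, 0, -0.03, 0, 1, 0, 0, -0.055, 0, 1, 0, 0, -0.06, 0, 1, 0, 0, -0.055, 0, 1, 0, 0, 0, 0.1, 1, 0, 0, 0, 0.18, 1, 0, 0, 0, 0.18, 1, 0, 0, 0, 0.18, 1, 0, 0, 0, 0.18],
)

```text
time: 22.4
position: [0.5229, 0.2307, 0.2779]
tool_rot: [0.287, 0.958, 0.0, -0.0]
ft_force: [-0.1, 0.5, 0.2]
grip_width: 0.0867
grip_force: 0.0
```

Call:
arm_command(
  deltas=[1, 0, 0, 0, 0.18, 1, 0, 0, 0, 0.18, 1, 0, 0, 0, 0.18, 1, 0, 0, 0, 0.18, 1, 0, 0, 0, 0.18, 1, 0, 0, 0, 0.03, 1, 0, 0, 0, 0],
)

```text
time: 23.28
position: [0.5231, 0.2306, 0.278]
tool_rot: [0.683, 0.73, -0.0, -0.0]
ft_force: [-0.4, 0.8, 0.5]
grip_width: 0.0867
grip_force: 0.0
```

```bash
python3 - <<'E'
from h import *
w=wor(-.0096,.0535); print(w)
go([*w,.1166],.2426)
im=bookpts("top")
im,d,K,T=grab("top"); P=cloud(d,K,T).reshape(-1,3); q=P[(P[:,2]>.10)&(P[:,2]<.115)]
r=np.array([rel(p) for p in q]); m=(abs(r[:,0]-.078)<.03)&(r[:,1]>.12)&(r[:,1]<.19); print("knob",m.sum(),r[m].mean(0))
E
```

```text
[0.46593754 0.1024308 ]
t 23.27 pos [0.5231 0.2306 0.278 ] psi 0.0666 roll -0.176 t -0.1107 -0.0863 0.1614 f [-0.4  0.8  0.5] w 0.0867
top 567 ((-9.933652877807617, 50.00452423095703), (99.60801696777344, 21.86603355407715), 89.8804702758789) [-20.863525     0.17991357] [ 1.0467535 99.81031  ] 0.14739487115143368
knob 62 [0.07618849 0.16002088]
```

Call:
arm_command(
  deltas=[1, 0, 0, 0, -0.176, 1, -0.038, -0.029, 0, 0, 1, -0.045, -0.035, 0, 0, 1, -0.028, -0.022, 0, 0, 1, 0, 0, 0, 0, 1, 0, 0, 0, 0],
)

```text
time: 24.12
position: [0.4668, 0.1027, 0.2784]
tool_rot: [0.617, 0.787, 0.001, 0.0]
ft_force: [-1.0, -0.1, -0.8]
grip_width: 0.0871
grip_force: 0.0
```

```bash
python3 - <<'E'
from h import *
go([*wor(-.0096,.0535),.1166],.2426)
bookpts("wrist")
E
```

```text
t 24.12 pos [0.4668 0.1027 0.2784] psi 0.2405 roll -0.0021 t -0.0 -0.0009 0.1618 f [-1.  -0.1 -0.8] w 0.0871
wrist 1997 ((-9.074931144714355, 52.51742172241211), (98.75399017333984, 21.00283432006836), 89.99283599853516) [-19.581367   3.139333] [  1.425993 101.894424] 0.14995007451296014
```

Call:
arm_command(
  deltas=[1, 0, -0.0005, 0.04, -0.002, 0.5, 0, 0, 0.045, 0, 0.2, 0, 0, 0.045, 0, 0.1, 0, 0, 0.032, 0, -0.2, 0, 0, 0, 0, -0.5, 0, 0, 0, 0, -0.8, 0, 0, 0, 0, -0.8, 0, 0, 0, 0, -0.8, 0, 0, 0, 0, -0.8, 0, 0, 0, 0],
)

```text
time: 25.42
position: [0.4661, 0.1022, 0.117]
tool_rot: [0.616, 0.787, 0.001, 0.001]
ft_force: [-1.0, 0.0, 6.1]
grip_width: 0.0211
grip_force: 25.0
```

```bash
python3 - <<'E'
from h import *
o=status.get_obs(); print(rel(o["position"]),o["position"],o["grip_force"],o["ft_force"],o["grip_width"],psi())
E
```

```text
[-0.00947021  0.05323118] [0.46612811 0.10220103 0.11702802] 24.980732518597506 [-1.04508715  0.04085627  6.06216588] 0.021141434251460107 0.24232512388187677
```

Call:
arm_command(
  deltas=[-0.9, 0, 0, -0.03, 0, -0.9, 0, 0, -0.045, 0, -0.9, 0, 0, -0.04, 0, -0.9, 0, 0, 0, -0.1, -0.9, 0, 0, 0, -0.18, -0.9, 0, 0, 0, -0.18, -0.9, 0, 0, 0, -0.18, -0.9, 0, 0, 0, -0.18, -0.9, 0, 0, 0, -0.18, -0.9, 0, 0, 0, -0.18, -0.9, 0, 0, 0, -0.18],
)

```text
time: 26.8
position: [0.465, 0.1021, 0.2307]
tool_rot: [-0.019, 1.0, 0.0, -0.001]
ft_force: [-0.2, 0.4, -1.5]
grip_width: 0.0209
grip_force: 25.0
```

Call:
arm_command(
  deltas=[-0.9, 0, 0, 0, -0.18, -0.9, 0, 0, 0, -0.031, -0.9, 0.0005, -0.02, 0, 0, -0.9, 0.001, -0.03, 0, 0, -0.9, 0.001, -0.021, 0, 0, -0.9, 0, 0, 0, 0, -0.9, 0, 0, 0, 0],
)

```text
time: 27.68
position: [0.4797, 0.0331, 0.2308]
tool_rot: [-0.12, 0.993, 0.0, -0.0]
ft_force: [-1.1, -0.2, -1.9]
grip_width: 0.0208
grip_force: 25.0
```

```bash
python3 - <<'E'
from h import *
go([*wor(-.012,-.018),.1175],1.8134)
im=bookpts("wrist",.24,.275)
cv2.imwrite("pics/w7.png",im[...,::-1])
E
```

```text
t 27.68 pos [0.4797 0.0331 0.2308] psi 1.8121 roll -0.0013 t -0.0009 -0.0009 0.1133 f [-1.1 -0.2 -1.9] w 0.0208
wrist 6852 ((-23.584026336669922, -17.183725357055664), (76.16717529296875, 40.85928726196289), 18.15928077697754) [-63.429325 -38.588924] [14.385548   4.4352183] 0.26193335799363754
```

View pics/w7.png

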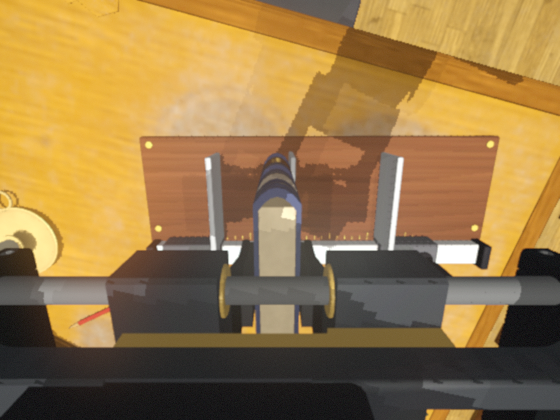

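The book is above the right bay with the blade just to its right (293,165) and the right plate at (215,200); I shift 3 mm away from the blade and lower.

Call:
arm_command(
  deltas=[-0.9, -0.001, -0.003, 0.02, -0.001, -0.9, 0, 0, 0.035, 0, -0.9, 0, 0, 0.035, 0, -0.9, 0, 0, 0.016, 0, -0.9, 0, 0, 0.004, 0, -0.9, 0, 0, 0, 0, -0.9, 0, 0, 0, 0],
)

```text
time: 28.6
position: [0.4827, 0.0301, 0.1219]
tool_rot: [-0.122, 0.993, -0.0, 0.001]
ft_force: [-0.2, 0.1, -2.0]
grip_width: 0.0206
grip_force: 25.0
```

```bash
python3 - <<'E'
from h import *
go([*wor(-.012,-.02),.1166],1.8134)
E
```

```text
t 28.6 pos [0.4827 0.0301 0.1219] psi 1.8147 roll 0.0013 t 0.0013 0.0007 0.0053 f [-0.2  0.1 -2. ] w 0.0206
```

Call:
arm_command(
  deltas=[-0.9, 0, 0, 0.003, 0.001, -0.9, 0, 0, 0.002, 0, -0.9, 0, 0, 0, 0, -0.9, 0, 0, 0, 0],
)

```text
time: 29.1
position: [0.4823, 0.0299, 0.117]
tool_rot: [-0.121, 0.993, -0.0, 0.001]
ft_force: [-1.1, 0.3, 5.1]
grip_width: 0.021
grip_force: 25.0
```

Call:
arm_command(
  deltas=[-0.4, 0, 0, 0, 0, -0.1, 0, 0, 0, 0, 0.1, 0, 0, 0, 0, 0.2, 0, 0, 0, 0, 0.3, 0, 0, -0.04, 0, 1, 0, 0, -0.05, 0, 1, 0, 0, -0.05, 0, 1, 0, 0, -0.02, 0, 1, 0, 0, 0, 0.1, 1, 0, 0, 0, 0.18, 1, 0, 0, 0, 0.18, 1, 0, 0, 0, 0.18],
)

```text
time: 30.6
position: [0.4817, 0.0301, 0.2759]
tool_rot: [0.2, 0.98, -0.0, -0.0]
ft_force: [-0.8, -0.8, 0.1]
grip_width: 0.0869
grip_force: 0.0
```

Call:
arm_command(
  deltas=[1, 0, 0, 0, 0.18, 1, 0, 0, 0, 0.18, 1, 0, 0, 0, 0.18, 1, 0, 0, 0, 0.18, 1, 0, 0, 0, 0.18, 1, 0, 0, 0, 0.03, 1, 0, 0, 0, 0, 1, 0, 0, 0, 0],
)

```text
time: 31.6
position: [0.4819, 0.03, 0.276]
tool_rot: [0.615, 0.788, -0.0, -0.0]
ft_force: [0.1, -0.5, 0.7]
grip_width: 0.087
grip_force: 0.0
```

```bash
python3 - <<'E'
from h import *
go([*wor(.0775,-.138),.078],.2426)
bookpts("top"); im=bookpts("wrist"); cv2.imwrite("pics/w8.png",im[...,::-1])
im,d,K,T=grab("wrist"); P=cloud(d,K,T).reshape(-1,3); q=P[(P[:,2]>.103)&(P[:,2]<.12)]
r=np.array([rel(p) for p in q]); m=(abs(r[:,0]-.078)<.03)&(r[:,1]<-.11)&(r[:,1]>-.17); print("knob",m.sum(),r[m].min(0),r[m].max(0))
E
```

```text
t 31.6 pos [0.4819 0.03   0.276 ] psi 0.2448 roll 0.0022 t -0.1174 0.089 0.198 f [ 0.1 -0.5  0.7] w 0.087
top 99 ((6.647222518920898, -25.709529876708984), (65.68331146240234, 16.896183013916016), 0.2890664339065552) [-26.152855 -34.08009 ] [ 39.523167 -17.132242] 0.14699045694825347
wrist 2356 ((-9.170249938964844, -20.766220092773438), (21.771644592285156, 99.30337524414062), 89.37278747558594) [-58.85089 -32.13319] [ 40.589806 -10.285423] 0.14910291547846868Traceback (most recent call last):
  File "<stdin>", line 5, in <module>
    return umr_minimum(a, axis, None, out, keepdims, initial, where)
ValueError: zero-size array to reduction operation minimum which has no identity
```

Call:
arm_command(
  deltas=[1, -0.04, 0.03, 0, 0.002, 1, -0.045, 0.034, 0, 0, 1, -0.032, 0.025, 0, 0, 1, 0, 0, 0.03, 0, 1, 0, 0, 0.03, 0, 1, 0, 0, 0, 0, 1, 0, 0, 0, 0],
)

```text
time: 32.62
position: [0.5971, -0.0624, 0.217]
tool_rot: [0.617, 0.787, 0.0, 0.001]
ft_force: [-0.2, -0.5, 0.1]
grip_width: 0.087
grip_force: 0.0
```

```bash
python3 - <<'E'
from h import *
im,d,K,T=grab("top"); P=cloud(d,K,T).reshape(-1,3); q=P[(P[:,2]>.1)&(P[:,2]<.12)]
r=np.array([rel(p) for p in q]); m=(abs(r[:,0]-.078)<.03)&(r[:,1]<-.11)&(r[:,1]>-.17); print("knob",m.sum(),r[m].mean(0) if m.any() else"")
go([*wor(.0775,-.138),.078],.2426)
E
```

```text
knob 0 
t 32.67 pos [ 0.5974 -0.0624  0.2175] psi 0.2417 roll -0.0009 t 0.0001 -0.0009 0.1395 f [-0.6 -0.9 -0.4] w 0.0873
```

Call:
arm_command(
  deltas=[1, 0, -0.001, 0.035, 0, 1, 0, 0, 0.04, 0, 0.8, 0, 0, 0.04, 0, 0.5, 0, 0, 0.022, 0, 0.2, 0, 0, 0.002, 0, -0.9, 0, 0, 0, 0, -0.9, 0, 0, 0, 0, -0.9, 0, 0, 0, 0, -0.9, 0, 0, 0, 0, -0.9, 0, 0, 0, 0, -0.9, 0, 0, 0, 0, -0.9, 0, 0, 0, 0],
  newtons=30,
)

```text
time: 34.17
position: [0.5966, -0.0625, 0.0774]
tool_rot: [0.617, 0.787, 0.001, 0.001]
ft_force: [3.8, 1.4, 1.5]
grip_width: 0.0174
grip_force: 30.0
```

```bash
python3 - <<'E'
from h import *
o=status.get_obs();p=o["position"];print(p,rel(p),-rel(p)[1]-.0565, o["ft_force"],o["grip_force"],o["grip_width"])
E
```

```text
[ 0.59657183 -0.06246235  0.077391  ] [ 0.0775969  -0.13794652] 0.08144651875293851 [3.82513208 1.42969288 1.47099342] 29.996440736576915 0.01737104490228375
```

Call:
arm_command(
  deltas=[-0.9, 0.005, 0, 0, 0, -0.9, 0.009, 0, 0, 0, -0.9, 0.01, 0, 0, 0, -0.9, 0.01, 0, 0, 0, -0.9, 0.008, 0, 0, 0, -0.9, 0.004, 0, 0, 0, -0.9, 0.002, 0, 0, 0, -0.9, 0, 0, 0, 0],
)

```text
time: 35.17
position: [0.5847, -0.0148, 0.0774]
tool_rot: [0.617, 0.787, 0.001, 0.001]
ft_force: [5.1, 0.1, 1.0]
grip_width: 0.018
grip_force: 30.0
```

Call:
arm_command(
  deltas=[-0.9, 0.001, 0, 0, 0, -0.9, 0.001, 0, 0, 0, -0.9, 0.001, 0, 0, 0, -0.9, 0.001, 0, 0, 0, -0.9, 0.001, 0, 0, 0, -0.9, 0.001, 0, 0, 0, -0.9, 0.001, 0, 0, 0, -0.9, 0.001, 0, 0, 0, -0.9, 0.001, 0, 0, 0, -0.9, 0, 0, 0, 0],
)

```text
time: 36.42
position: [0.5828, -0.0071, 0.0774]
tool_rot: [0.617, 0.787, 0.0, 0.001]
ft_force: [5.0, -1.6, 0.9]
grip_width: 0.0174
grip_force: 30.0
```

```bash
python3 - <<'E'
from h import *
o=status.get_obs();p=o["position"];print(p,rel(p),-rel(p)[1]-.0565, EX@o["ft_force"][:2],EY@o["ft_force"][:2])
im,d,K,T=grab("scene"); cv2.imwrite("pics/s9.png",im[...,::-1])
E
```

```text
[ 0.5828424  -0.00707523  0.07742305] [ 0.07757505 -0.08088313] 0.024383131521476385 4.490052911534296 -2.7298044151974743
```

Call:
arm_command(
  deltas=[-0.9, 0.001, 0, 0, 0, -0.9, 0.001, 0, 0, 0, -0.9, 0.001, 0, 0, 0, -0.9, 0, 0, 0, 0],
)

```text
time: 36.98
position: [0.5821, -0.0042, 0.0774]
tool_rot: [0.617, 0.787, 0.0, 0.001]
ft_force: [5.1, -2.2, 0.5]
grip_width: 0.0173
grip_force: 30.0
```

Call:
arm_command(
  deltas=[-0.9, 0.001, 0, 0, 0, -0.9, 0, 0, 0, 0, -0.9, 0, 0, 0, 0],
)

```text
time: 37.35
position: [0.5819, -0.0032, 0.0774]
tool_rot: [0.617, 0.787, 0.0, 0.001]
ft_force: [4.5, -1.4, -0.6]
grip_width: 0.0173
grip_force: 30.0
```

```bash
python3 - <<'E'
from h import *
o=status.get_obs();p=o["position"];print(p,rel(p),-rel(p)[1]-.0565, EX@o["ft_force"][:2],EY@o["ft_force"][:2])
E
```

```text
[ 0.58186536 -0.00319222  0.07741658] [ 0.07755944 -0.07687911] 0.02037911272870401 3.994071100103397 -2.481665260608111
```

Call:
arm_command(
  deltas=[-0.9, 0.001, 0, 0, 0, -0.9, 0, 0, 0, 0],
)

```text
time: 37.6
position: [0.5817, -0.0022, 0.0774]
tool_rot: [0.617, 0.787, 0.0, 0.001]
ft_force: [5.3, -1.6, 0.1]
grip_width: 0.0175
grip_force: 30.0
```

Call:
arm_command(
  deltas=[-0.9, 0.001, 0, 0, 0, -0.9, 0, 0, 0, 0],
)

```text
time: 37.85
position: [0.5814, -0.0013, 0.0774]
tool_rot: [0.617, 0.787, 0.0, 0.001]
ft_force: [5.2, -2.3, 0.4]
grip_width: 0.0174
grip_force: 30.0
```

```bash
python3 - <<'E'
from h import *
o=status.get_obs();p=o["position"];print(p,rel(p),-rel(p)[1]-.0565, EX@o["ft_force"][:2],EY@o["ft_force"][:2])
im,d,K,T=grab("top"); cv2.imwrite("pics/t9.png",cv2.resize(im[170:330,60:320,::-1],None,fx=3,fy=3))
bookpts("scene"); bookpts("top")
im,d,K,T=grab("scene"); cv2.imwrite("pics/s10.png",cv2.resize(im[150:390,150:430,::-1],None,fx=2.5,fy=2.5))
E
```

```text
[ 0.58139013 -0.00125282  0.07742188] [ 0.07756402 -0.07488234] 0.018382344489745732 4.52012983567616 -3.5189902879814983
scene 1080 ((10.165313720703125, -39.590206146240234), (139.21055603027344, 79.4686279296875), 1.7685303688049316) [-60.354404 -79.95845 ] [79.962     -0.7179751] 0.1495905744426928
top 280 ((-33.02071762084961, -15.198473930358887), (21.547189712524414, 53.39845275878906), 89.88189697265625) [-59.72284 -25.98681] [-6.327173  -4.4025664] 0.1475701626312029
```

View pics/s10.png

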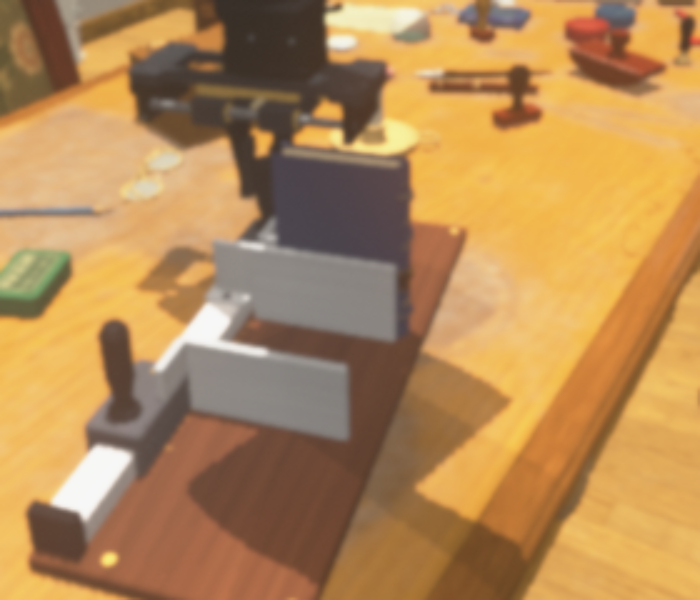

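The crop shows the book standing upright behind the blade (215-400,240-340), square to it, the left stop apart as left.

Call:
arm_command(
  deltas=[-0.9, 0.001, 0, 0, 0, -0.9, 0, 0, 0, 0, -0.9, 0, 0, 0, 0],
)

```text
time: 38.42
position: [0.5814, -0.0012, 0.0774]
tool_rot: [0.616, 0.787, -0.0, 0.002]
ft_force: [5.1, -4.8, 0.7]
grip_width: 0.0179
grip_force: 30.0
```

```bash
python3 - <<'E'
from h import *
o=status.get_obs();p=o["position"];print(p,rel(p),-rel(p)[1]-.0565, EX@o["ft_force"][:2],EY@o["ft_force"][:2])
E
```

```text
[ 0.58139779 -0.00116607  0.07739714] [ 0.0775923  -0.07479998] 0.01829997964074622 3.824876847349605 -5.9168587583035865
```

Call:
arm_command(
  deltas=[-0.9, -0.002, 0, 0, 0, -0.9, -0.002, 0, 0, 0, -0.9, -0.002, 0, 0, 0, -0.9, -0.0005, 0, 0, 0, -0.9, 0, 0, 0, 0, -0.9, 0, 0, 0, 0],
)

```text
time: 39.17
position: [0.5824, -0.0052, 0.0774]
tool_rot: [0.617, 0.787, 0.001, 0.0]
ft_force: [5.0, 1.8, 1.0]
grip_width: 0.0177
grip_force: 30.0
```

```bash
python3 - <<'E'
from h import *
o=status.get_obs();p=o["position"];print(p,rel(p),-rel(p)[1]-.0565, EX@o["ft_force"][:2],EY@o["ft_force"][:2])
E
```

```text
[ 0.5823679  -0.00524504  0.07739803] [ 0.07755412 -0.07899255] 0.022492547045956345 5.2712967501086 0.5257021150853248
```

Call:
arm_command(
  deltas=[-0.9, -0.001, 0, 0, 0, -0.9, 0, 0, 0, 0, -0.5, 0, 0, 0, 0, 0, 0, 0, 0, 0, 0.2, 0, 0, 0, 0, 0.2, 0, 0, -0.02, 0, 0.2, 0, 0, -0.05, 0, 0.2, 0, 0, -0.055, 0, 0.2, 0, 0, -0.055, 0, 0.2, 0, 0, 0, 0, 0.2, 0, 0, 0, 0],
)

```text
time: 40.55
position: [0.5804, -0.0075, 0.2562]
tool_rot: [0.617, 0.787, -0.001, -0.001]
ft_force: [0.9, 1.0, -0.2]
grip_width: 0.0523
grip_force: 0.0
```

Call:
arm_command(
  deltas=[0.2, 0, 0, -0.04, 0, 0.2, -0.05, 0, 0, 0, 0.2, -0.055, 0, 0, 0, 0.2, -0.055, 0, 0, 0, 0.2, -0.04, 0, 0, 0, 0.2, 0, 0, 0, 0, 0.2, 0, 0, 0, 0],
)

```text
time: 41.42
position: [0.6284, -0.2009, 0.2946]
tool_rot: [0.617, 0.787, -0.0, -0.003]
ft_force: [0.9, -0.0, 0.2]
grip_width: 0.0521
grip_force: 0.0
```

```bash
python3 - <<'E'
from h import *
o=status.get_obs();print(o["position"])
bookpts("top")
im,d,K,T=grab("top"); P=cloud(d,K,T).reshape(-1,3); q=P[(P[:,2]>.1)&(P[:,2]<.115)]
r=np.array([rel(p) for p in q])
for lo,hi in((.13,.19),(-.11,-.05)):
    m=(abs(r[:,0]-.078)<.02)&(r[:,1]>lo)&(r[:,1]<hi); print("knob",m.sum(),r[m].mean(0))
z=np.load("top.npz"); P=cloud(z["d"],K,T).reshape(-1,3); q=P[(P[:,2]>.1)&(P[:,2]<.115)]; r=np.array([rel(p) for p in q]); m=(abs(r[:,0]-.078)<.02)&(abs(r[:,1]+.138)<.02); print("start r",r[m].mean(0))
cv2.imwrite("pics/t11.png",cv2.resize(im[130:330,60:440,::-1],None,fx=2,fy=2))
E
```

```text
[ 0.62843025 -0.20092961  0.29456073]
top 0    nan
knob 63 [0.07623399 0.16012384]
knob 0 [nan nan]
start r [ 0.07565088 -0.142812  ]h.py:24: RuntimeWarning: Mean of empty slice.
  print(n,len(r),cv2.minAreaRect(r) if len(r)>5 else "", r.min(0) if len(r) else"", r.max(0) if len(r) else "",q[m,2].mean()); return im
  ret = ret.dtype.type(ret / rcount)
<stdin>:7: RuntimeWarning: Mean of empty slice.
  ret = um.true_divide(
```

View pics/t11.png

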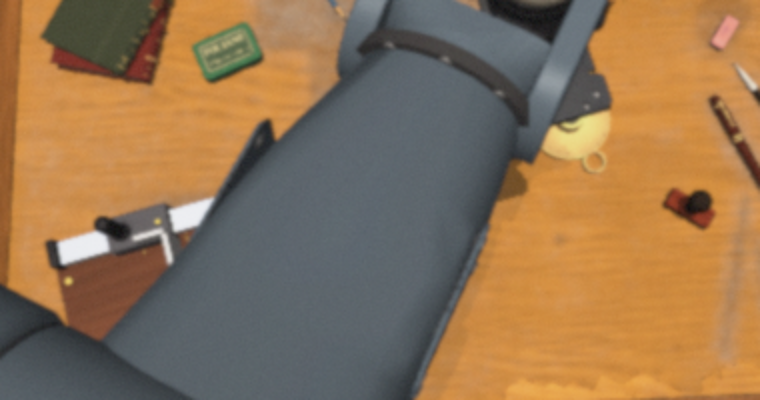

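The arm hides the right bay in the top view; bystanders are in place. I move the arm to the left for a clear check.

Call:
arm_command(
  deltas=[0.2, 0.03, 0, -0.02, 0, 0.2, 0.055, 0, 0, 0, 0.2, 0.055, 0, 0, 0, 0.2, 0.055, 0, 0, 0, 0.2, 0.055, 0, 0, 0, 0.2, 0.055, 0, 0, 0, 0.2, 0.055, 0, 0, 0, 0.2, 0.055, 0, 0, 0, 0.2, 0.055, 0, 0, 0, 0.2, 0.05, 0, 0, 0, 0.2, 0.03, 0, 0, 0, 0.2, 0, 0, 0, 0],
)

```text
time: 43.02
position: [0.496, 0.3349, 0.317]
tool_rot: [0.615, 0.789, -0.0, -0.0]
ft_force: [0.1, -0.7, -0.3]
grip_width: 0.0524
grip_force: 0.0
```

```bash
python3 - <<'E'
from h import *
o=status.get_obs();print(o["position"],o["time"])
bookpts("top")
im,d,K,T=grab("top"); P=cloud(d,K,T).reshape(-1,3); q=P[(P[:,2]>.1)&(P[:,2]<.115)]
r=np.array([rel(p) for p in q])
for lo,hi in((.13,.19),(-.11,-.05)):
    m=(abs(r[:,0]-.078)<.02)&(r[:,1]>lo)&(r[:,1]<hi); print("knob",m.sum(),r[m].mean(0))
E
```

```text
[0.49601182 0.33491167 0.31704041] 43.025
top 539 ((-10.249370574951172, -15.308379173278809), (21.522890090942383, 98.63143920898438), 89.87975311279297) [-59.564907 -26.143429] [39.0841   -4.512562] 0.1478287327137479
knob 68 [0.07620205 0.15971948]
knob 57 [ 0.07585924 -0.0850154 ]
```

```bash
python3 -c "
from rig import order
print(order.hand_in())"
```

```text
the job is handed in; nothing more can be done
None
```

I sized the book in both bays and handed the job in at about 43 s. The left stop is open about 107.7 mm and the right about 26 mm, and the book stands upright between the blade and the right stop. No verdict came back; the openings come from the arm's readings and the last camera check.

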